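# Put the printing blocks away in the strut-lidded chest

## Robot

A 6-joint arm with a two-finger parallel gripper is mounted at the origin on the work surface. World frame = base frame: x ahead of the robot, y to its left, z up, the work surface at z = 0. Lengths are in m, angles in rad, forces in N, time in s.
With the tool pointing down it reaches from about 0.35 to 0.975 m from the base axis. Payload 17.4 kg.
Tool frame: the origin (TCP) lies at the very end of the fingers, on their centre line; the grasp point (between the pads) lies 19 mm behind it; z points along the fingers, y is the line along which they close (so a half turn about z gives the same grasp; the last joint's range is limited). The gripper opens to 85 mm and grips with 20 to 120 N. Pads are 22 mm wide; open, the fingers measure 114 mm over their backs; the gripper's body (76 mm by 85 mm) begins 54 mm behind the grasp point. The pads swing forward as they close: fully open they stand 13 mm farther back than shut.
Start: joints at [-1.27, 0.116, 1.442, -0, 1.584, -0.038], TCP at [0.224, -0.637, 0.231] pointing down, gripper open.
Joint ranges: [-2.83, 2.83], [-0.83, 2.19], [0.07, 2.5], [-1.14, 4.28], [0.01, 3], [-2.97, 2.97]. Speed limits (rad/s): [1.89, 1.89, 2.22, 3.14, 3.14, 3.14].

## Interface

Orientations are given as a unit quaternion [w, x, y, z].
In Python, from station import r, vision, ticket gives the robot as it stands.
- The arm moves only by the tool arm_command, never from a script. Its argument "commands" is one flat list of numbers, 7 for each row, row after row: the shift along the tool's x, y, z in m, then the turn, a rotation vector about the tool's x, y, z in degrees, then the opening, from -1 (shut) to 1 (fully open), so that 0 is half open. A call has 1 to 5 rows; each row is the pose to reach, as a shift and turn from the pose commanded when the call began, along the tool's axes at that moment; what a row does not reach only later rows make up. A row lasts 1/8 s, in which the tool goes at most 62.5 mm and 10.7 degrees, less where a joint would pass 70% of its speed; a pose out of reach is approached as far as the arm can. A call with a gripper value outside its range is refused whole. The fingers move at their own pace and stop on an object; "force" is the grip in N (left out, the last holds). Time passes only in rows, so rows that repeat a pose let the fingers close. It gives the time, the measured TCP pose, the force, the opening and the grip force at its end, in the units of the state.
- r.read_state(): the state, without advancing time (a new reading comes with each control period).
- vision.snapshot(name): name is "side" or "top" or "wrist"; returns a dict with "pixels" (400x640x3 uint8, red, green, blue), "mtx" (3x3 intrinsics, pixels), "T" (4x4, takes a point from camera to world coordinates). Camera axes: x right, y down, z forward; pixel columns grow to the right and rows downward; lengths in m; the calibration is good to about 2 mm. The wrist camera is an equidistant fisheye: a pixel r from the principal point sees the ray r / f radians off the axis. A picture is of the moment at which its call begins. There is no depth.
- ticket.hand_in(): hands the job in; it is judged then, once.
The state is a dict: "t": time; "joint_positions": joint angles; "joint_vel": joint speeds; "effort": joint torques, N m; "tcp_pos": TCP position; "ee_rot": TCP orientation; "force": force on the tool from outside, world axes, zero at the start; "torque": the same for the moment, N m; "opening": finger opening in m; "grip_force": force on a finger pad.
Only numpy, scipy, OpenCV 4.12 (cv2) and the standard library are available. Lean on these libraries where they do the work, as an engineer would, in place of code of your own. Each camera call takes 0.05 s, during which the arm holds its last target. There are 200 camera calls.

## Task

Put the printing blocks away: lift the chest's lid until its struts hold it up by themselves, let go, slide the inner cover back and stand every block from the table upright on its face in the bay beneath, side by side. Then, with the lid still up, slide the cover fully shut over them, and last close the lid. Leave the bowl, the brush pot and the jar where they are.

Things in the scene. Friction and masses are not known exactly. Their poses are not given: they have to be found in the camera images.
- chest: Plywood chest fixed on the table, 310 mm along its x, 200 mm along its y, walls 7 mm thick with the rim 93 mm above the table. Origin: centre of its underside; z up. Its lid is hinged along the rim of its +y side. Inside, a fixed partition (top at 62 mm) along x at y = 0 splits it into two bays: the blocks' bay on the -y side and an empty one on the +y side, over which the inner cover parks when slid open. The floor is 6 mm thick.
- bay (a point): Centre of the floor of the blocks' bay in the chest, axes parallel to the chest's, z up. The bay is 296 mm along x and 90 mm along y; its outer walls rise 87 mm over its floor. The shut cover's underside is 60 mm over this floor.
- lid (a joint): Angle of the chest lid, rad: 0 shut, 1.65 fully open (stop, leaning 5 degrees beyond upright). 12 mm plywood panel 314 x 215 mm, 0.6 kg, with gas struts and a damped hinge: below about 0.9 rad it sinks shut by itself, beyond about 0.9 rad the struts raise it to the stop and keep it there. A push of under 4 N at its bar moves it slowly either way.
- lid_bar (a point): Middle of the lid's round steel bar handle, 12 mm in diameter, 120 mm long, parallel to the hinge line (chest x). It stands on the lid's outer face near its free edge, on two end posts, with 28 mm free between bar and lid. Lid shut: 185 mm from the hinge line towards the chest's -y and 46 mm above it. It turns with the lid.
- lid_hinge (a point): Middle of the lid's hinge line, fixed on the chest: at its +y rim, 93 mm above the table; the line runs along the chest's x. As the lid opens its free edge rises and swings over towards the chest's +y.
- cover (a joint): Position of the flat inner cover of the chest, m: 0 fully shut over the blocks' bay, 0.093 fully open over the other bay. It slides along the chest's +y to open, with about 1.2 N of friction, and stays where it is left. Panel 5 mm thick, 93 mm along y, its top 71 mm above the table; reachable only with the lid open.
- cover_tab (a point): Middle of the top of the cover's upright wooden finger tab, 91 mm above the table: 70 mm along the chest's x, 12 mm thick along its y, standing 20 mm above the cover. With the cover shut the tab stands 35 mm from the inside of the chest's -y wall.
- block_1: Hand printing block (three or four of them, all alike): light wooden base with a dark rubber face below, 46 mm along x, 64 mm along y, 20 mm high, and on it an upright wooden grip, 20 mm thick along x, 44 mm along y, from 20 to 56 mm above the underside. About 0.14 kg. Origin: centre of the underside; z up when it stands on its face.
- block_2: Hand printing block (three or four of them, all alike): light wooden base with a dark rubber face below, 46 mm along x, 64 mm along y, 20 mm high, and on it an upright wooden grip, 20 mm thick along x, 44 mm along y, from 20 to 56 mm above the underside. About 0.14 kg. Origin: centre of the underside; z up when it stands on its face.
- block_3: Hand printing block (three or four of them, all alike): light wooden base with a dark rubber face below, 46 mm along x, 64 mm along y, 20 mm high, and on it an upright wooden grip, 20 mm thick along x, 44 mm along y, from 20 to 56 mm above the underside. About 0.14 kg. Origin: centre of the underside; z up when it stands on its face.
- block_4: Hand printing block (three or four of them, all alike): light wooden base with a dark rubber face below, 46 mm along x, 64 mm along y, 20 mm high, and on it an upright wooden grip, 20 mm thick along x, 44 mm along y, from 20 to 56 mm above the underside. About 0.14 kg. Origin: centre of the underside; z up when it stands on its face.
- dye_bowl: White dye bowl, 90 mm across, 35 mm high; bystander. Origin: centre of its underside.
- brush_pot: Blue ceramic pot with brushes, 80 mm across, brushes up to about 195 mm high; bystander. Origin: centre of its underside.
- dye_jar: Amber glass jar of dye, 66 mm across, 75 mm high; bystander. Origin: centre of its underside.
Not all that is in view belongs to the job. Leave any red or turquoise look-alike of the block_3 alone.

How it is judged:
By the outcome, as a careful person would: the job done as asked, in the order asked, and still so for the second after the job is handed in, with the robot touching nothing.
Of block_1, block_2, block_3, block_4 only 3 to 4 are there at a start; the rules pass over those that are not, and their reading is None.
At some moment in a run one of block_1, block_2, block_3, block_4 may be knocked a few centimetres aside while the robot is not near it.
Once in a run the grip may slacken for a moment while it holds something.
It also fails if it takes over 192 s, if anything falls off the work surface, if the arm or the gripper's body presses on something with over 40 N, if the wrist force passes 120 N, or if a joint passes its speed limit or range.

## Working session

There is one attempt and no reset: what is moved stays moved. The work goes in short steps, Python scripts to look and compute and a tool call to move; the robot and the scene stay as the last step left them, time stands still between calls to the robot, and variables do not carry over. Pictures are saved under pics/ and viewed, at most 14 in all, crops included, and the job is handed in when it is done.

Besides the shell and the picture viewer there is one more tool, called after "Request:" as a command line: name --argument value ..., lists and objects as JSON in quotes. arm_command: Moves the arm, as the interface text tells. Its arguments: {"type":"object","properties":{"commands":{"type":"array"},"force":{"type":"number"}},"required":["commands"]}

```bash
mkdir -p pics; ls; cat > h.py <<'E'
import numpy as np, cv2, sys
from scipy.spatial.transform import Rotation as R
from station import r, vision, ticket
def snap(n,save=None):
    s=vision.snapshot(n); 
    if save: cv2.imwrite(f'pics/{save}.png',cv2.cvtColor(np.asarray(s['pixels']),cv2.COLOR_RGB2BGR)); np.savez(f'pics/{save}.npz',**s)
    return s
def load(n): return dict(np.load(f'pics/{n}.npz'))
def ray(s,u,v,fish=False):
    K=s['mtx'];T=s['T']; x=(u-K[0,2])/K[0,0]; y=(v-K[1,2])/K[1,1]
    if fish:
        th=np.hypot(x,y); d=np.array([x/th*np.sin(th),y/th*np.sin(th),np.cos(th)]) if th>0 else np.array([0,0,1.])
    else: d=np.array([x,y,1.])
    return T[:3,3],T[:3,:3]@d
def onz(s,u,v,z,fish=False):
    o,d=ray(s,u,v,fish); return o+d*(z-o[2])/d[2]
def proj(s,p,fish=False):
    K=s['mtx'];T=s['T']; q=T[:3,:3].T@(np.asarray(p)-T[:3,3])
    if fish:
        th=np.arctan2(np.hypot(q[0],q[1]),q[2]); n=np.hypot(q[0],q[1])+1e-12
        return K[0,0]*th*q[0]/n+K[0,2],K[1,1]*th*q[1]/n+K[1,2]
    return K[0,0]*q[0]/q[2]+K[0,2],K[1,1]*q[1]/q[2]+K[1,2]
def state():
    s=r.read_state(); q=s['ee_rot']; Rm=R.from_quat([q[1],q[2],q[3],q[0]]); return s,np.array(s['tcp_pos']),Rm
def go(p,Rt=None):
    "shift in tool axes and rotvec deg for target"
    s,t,Rm=state(); d=Rm.inv().apply(np.asarray(p)-t); rv=np.zeros(3)
    if Rt is not None: rv=np.degrees((Rm.inv()*Rt).as_rotvec())
    print('t',round(s['t'],2),'shift mm',np.round(d*1000,1),'rot',np.round(rv,1))
def down(yaw):
    "tool z down, tool y axis (closing) at angle yaw in world"
    y=np.array([np.cos(yaw),np.sin(yaw),0]); z=np.array([0,0,-1.]); x=np.cross(y,z)
    return R.from_matrix(np.stack([x,y,z],1))
E
python3 - <<'E'
from h import *
for n in ['side','top']:
    s=snap(n,n+'0'); print(n,s['mtx'].round(1).tolist(),s['T'].round(3).tolist())
s,t,Rm=state(); print(s,Rm.as_matrix().round(3))
E
```

```text
pics
side [[441.3, 0.0, 320.8], [0.0, 441.3, 191.2], [0.0, 0.0, 1.0]] [[-0.956, -0.222, 0.191, 0.337], [-0.293, 0.743, -0.602, 0.652], [-0.008, -0.631, -0.776, 1.033], [0.0, 0.0, 0.0, 1.0]]
top [[455.2, 0.0, 322.9], [0.0, 455.2, 201.3], [0.0, 0.0, 1.0]] [[-0.02, -0.999, 0.041, 0.515], [-1.0, 0.02, -0.005, -0.073], [0.004, -0.041, -0.999, 1.312], [0.0, 0.0, 0.0, 1.0]]
{'t': 0.1, 'joint_positions': array([-1.26980218e+00,  1.16425329e-01,  1.44220099e+00, -2.51088729e-05,
        1.58400438e+00, -3.77756560e-02]), 'joint_vel': array([-0.00017144, -0.00055947, -0.00222117,  0.00040007,  0.00082752,
       -0.00058249]), 'effort': array([ 4.02968028e-03, -7.33666062e+01, -6.33787394e+01,  1.72725919e-05,
        5.22140966e-03,  7.82023704e-06]), 'tcp_pos': array([ 0.22426922, -0.63646903,  0.23064299]), 'ee_rot': array([-5.12885101e-04,  9.85688538e-01,  1.68575908e-01, -8.05558012e-05]), 'force': array([-0.23358922, -0.34254203,  0.0336658 ]), 'torque': array([-0.01630444, -0.03666236, -0.03233125]), 'grip_force': 0.0, 'opening': 0.08538446091126536} [[ 0.943  0.332 -0.   ]
 [ 0.332 -0.943  0.001]
 [ 0.    -0.001 -1.   ]]
```

View pics/top0.png

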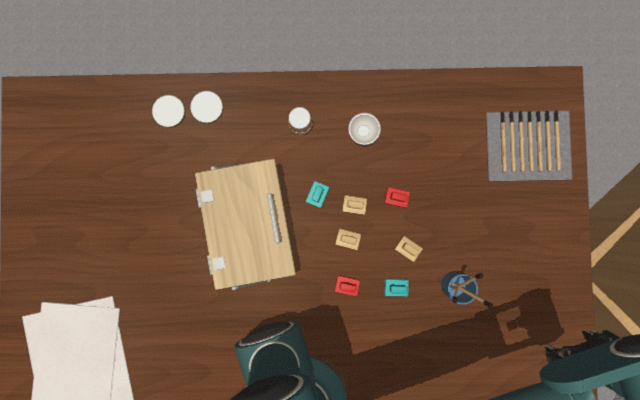

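View pics/side0.png

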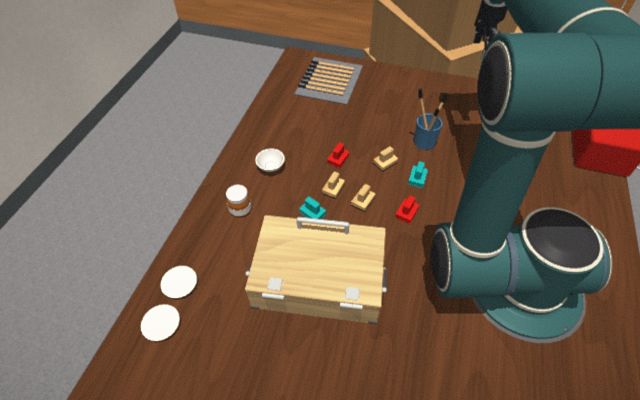

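Top view: the plain-wood blocks are at px (355,205), (348,240) and (409,249). The look-alikes are turquoise at (317,194) and (397,288), and red at (398,197) and (347,286). The natural-wood ones match the description. The chest is at about (246,224), with its hinge on the left (world +y) and its bar at (274,218). Next I'll measure these and make one close crop.

```bash
cat > m.py <<'E'
from h import *
def blocks(s,region,z=0.02,amin=120,dbg=False):
    im=np.asarray(s['pixels']).astype(np.uint8); hsv=cv2.cvtColor(im,cv2.COLOR_RGB2HSV)
    m=cv2.inRange(hsv,(8,40,110),(30,190,255)); k=np.zeros_like(m); x0,y0,x1,y1=region; k[y0:y1,x0:x1]=m[y0:y1,x0:x1]
    cs,_=cv2.findContours(k,cv2.RETR_EXTERNAL,cv2.CHAIN_APPROX_NONE); out=[]
    for c in cs:
        if cv2.contourArea(c)<amin: continue
        W=np.array([onz(s,*p,z)[:2] for p in c[:,0]],np.float32)*1000
        (cx,cy),(w,h),a=cv2.minAreaRect(W)
        if w<h: w,h,a=h,w,a+90
        out.append((c[:,0].mean(0).round(),np.round([cx,cy,w,h,(a+90)%180-90],1)))
    return out
E
python3 - <<'E'
from m import *
s=load('top0')
for b in blocks(s,(300,160,600,330)): print(b)
for b in blocks(s,(180,150,302,300),z=0.105,amin=2000): print('lid',b)
for p in [(196,173),(274,160),(295,274),(217,289)]: print(onz(s,*p,0.105).round(4))
for p in [(270,196),(278,241)]: print('bar',onz(s,*p,0.145).round(4))
im=cv2.imread('pics/top0.png')[140:300,180:440]; cv2.imwrite('pics/crop0.png',cv2.resize(im,None,fx=3,fy=3,interpolation=cv2.INTER_CUBIC))
E
```

```text
(array([426., 273.]), array([ 357. , -361.8,  205. ,   25.4,  -86.8]))
(array([565., 251.]), array([ 404.6, -749.8,  219.4,   63.3,   85.9]))
(array([549., 220.]), array([ 496.8, -723.1,  158.9,   42.5,   83.6]))
(array([361., 245.]), array([ 437.1, -209.7,  415. ,  151. ,   81.7]))
(array([375., 217.]), array([ 516. , -234.6,  258.1,   88.6,   69.9]))
(array([411., 165.]), array([ 665. , -326.1,  249.3,   36.8,  -89.3]))
(array([344., 169.]), array([ 660.3, -144.6,  108.4,   48.6,   88.9]))
lid (array([228., 222.]), array([512.7, 140.8, 386.1, 322. ,  -1. ]))
[0.6464 0.2565 0.105 ]
[0.6771 0.0487 0.105 ]
[ 0.3741 -0.0019  0.105 ]
[0.3391 0.2039 0.105 ]
bar [0.5791 0.0564 0.145 ]
bar [0.4635 0.0377 0.145 ]
```

View pics/crop0.png

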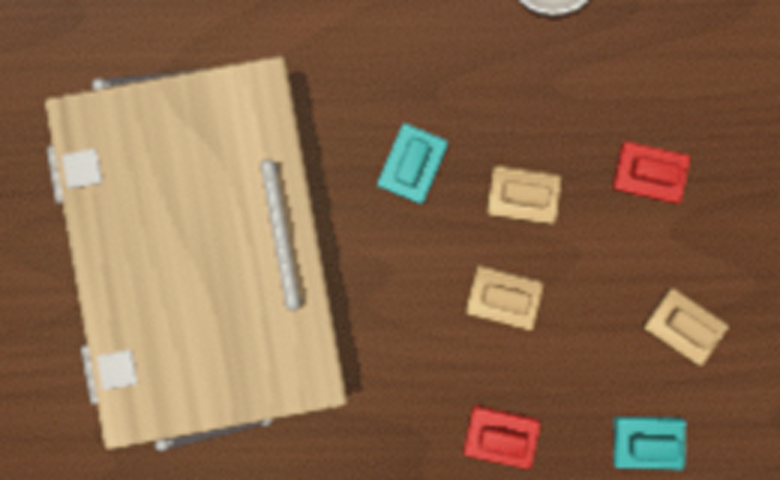

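The crop shows three plain-wood blocks, with the red and turquoise ones set apart. I'll tighten the mask and refine the measurements.

```bash
sed -i 's/(8,40,110),(30,190,255)/(10,50,160),(30,190,255)/' m.py
python3 - <<'E'
from m import *
s=load('top0')
for b in blocks(s,(300,160,470,330)): print(b)
for b in blocks(s,(180,150,302,300),z=0.105,amin=2000): print('lid',b)
E
```

```text
(array([408., 249.]), array([ 428.9, -319.1,   64.4,   45.5,   53.8]))
(array([348., 239.]), array([ 459.8, -148. ,   64.5,   45.2,   74.6]))
(array([354., 205.]), array([ 556.8, -169. ,   64.6,   45.1,   80.7]))
lid (array([244., 224.]), array([510.2, 129.9, 313.5, 214.2,   9.3]))
```

```bash
python3 - <<'E'
from m import *
s=load('top0'); im=s['pixels']; hsv=cv2.cvtColor(im,cv2.COLOR_RGB2HSV)
m=cv2.inRange(hsv,(0,0,70),(180,60,255)); k=np.zeros_like(m); k[180:255,258:290]=m[180:255,258:290]
ys,xs=np.nonzero(k); W=np.array([onz(s,x,y,0.141)[:2] for x,y in zip(xs,ys)],np.float32)*1000
print('bar',cv2.minAreaRect(W),W.mean(0))
c=np.array([510.2,129.9]);a=np.radians(9.3);X=np.array([np.cos(a),np.sin(a)]);Y=np.array([-np.sin(a),np.cos(a)])
d=W.mean(0)-c; print('rel lid centre',d@X,d@Y,'expected bar',c-77.5*Y,'chest O',c+7.5*Y)
p=c-77.5*Y
go([p[0]/1000,p[1]/1000,0.30],down(np.radians(-80.7)))
E
```

```text
bar ((522.9117431640625, 50.17662811279297), (130.6038818359375, 12.811929702758789), 9.302865028381348) [523.01666  50.17348]
rel lid centre -0.23591336592747905 -80.74979268622722 expected bar [522.72429614  53.41868198] chest O [508.98797134 137.30141787]
t 0.1 shift mm [ 510.8 -551.6  -68.8] rot [-0.1  0.  10.1]
```

Request:
arm_command --commands '[0,0,-0.05,0,0,0,1,0.01,-0.01,-0.069,0,0,0,1,0.05,-0.055,-0.069,0,0,0,1,0.09,-0.097,-0.069,0,0,0,1,0.13,-0.14,-0.069,0,0,0,1]' --force 30

```text
t: 0.72
tcp_pos: [0.3008, -0.4594, 0.2998]
ee_rot: [-0.0, 0.986, 0.168, -0.0]
force: [0.6, -0.7, 0.1]
opening: 0.0859
grip_force: 0.0
```

Request:
arm_command --commands '[0.04,-0.043,0,0,0,0,1,0.08,-0.086,0,0,0,0,1,0.12,-0.129,0,0,0,0,1,0.16,-0.172,0,0,0,0,1,0.19,-0.206,0,0,0,0,1]'

```text
t: 1.35
tcp_pos: [0.4114, -0.2016, 0.3]
ee_rot: [-0.0, 0.986, 0.169, 0.0]
force: [0.0, -0.3, 0.8]
opening: 0.0856
grip_force: 0.0
```

Request:
arm_command --commands '[0.04,-0.043,0,0,0,2,1,0.08,-0.086,0,0,0,4,1,0.12,-0.129,0,0,0,6,1,0.16,-0.172,0,0,0,8,1,0.19,-0.206,0,0,0,10,1]'

```text
t: 1.98
tcp_pos: [0.522, 0.056, 0.2998]
ee_rot: [-0.0, 0.997, 0.082, -0.0]
force: [0.6, -1.5, 0.5]
opening: 0.0854
grip_force: 0.0
```

```bash
python3 - <<'E'
from h import *
go([.5230,.0518,0.24],down(np.radians(-80.7))); print(state()[1], state()[0]['joint_positions'].round(2))
E
```

```text
t 1.98 shift mm [ 0.3  4.3 59.8] rot [-0.   0.   0.1]
[0.52198763 0.05599535 0.29980051] [ 0.06 -0.22  1.66  0.    1.71  1.46]
```

Request:
arm_command --commands '[0,0.004,0.05,0,0,0,1,0,0.004,0.1,0,0,0,1,0,0.004,0.14,0,0,0,0.4,0,0.004,0.165,0,0,0,0.4,0,0.004,0.178,0,0,0,0]'

```text
t: 2.6
tcp_pos: [0.5217, 0.0497, 0.1207]
ee_rot: [-0.0, 0.997, 0.082, -0.001]
force: [-0.9, 0.7, 0.2]
opening: 0.0438
grip_force: 0.0
```

Request:
arm_command --commands '[0,0,0,0,0,0,-0.3,0,0,0,0,0,0,-0.5,0,0,0,0,0,0,-1,0,0,0,0,0,0,-1,0,0,0,0,0,0,-1]' --force 25

```text
t: 3.22
tcp_pos: [0.5231, 0.0494, 0.1231]
ee_rot: [0.0, 0.997, 0.082, 0.001]
force: [2.4, -3.4, 5.7]
opening: 0.0112
grip_force: 25.0
```

```bash
python3 - <<'E'
from h import *
print(state()[0]); snap('wrist','w1'); snap('side','s1')
a=cv2.imread('pics/s1.png'); b=cv2.imread('pics/w1.png'); cv2.imwrite('pics/c1.png',np.hstack([a[120:400,200:560],cv2.resize(b,(448,280))]))
E
```

```text
{'t': 3.225, 'joint_positions': array([ 4.57279399e-02, -1.64735418e-01,  1.89404482e+00, -2.94746274e-04,
        1.41065106e+00,  1.45244002e+00]), 'joint_vel': array([ 7.97785881e-04,  7.88338342e-04,  8.04421201e-04,  1.03125087e-05,
       -1.08335050e-03,  4.95776018e-04]), 'effort': array([ 1.86795495e+00, -4.42572463e+01, -5.67531896e+01,  8.93124193e-01,
        6.68760817e-01, -1.64489192e-02]), 'tcp_pos': array([0.52305003, 0.04937699, 0.12308297]), 'ee_rot': array([1.75039981e-04, 9.96634173e-01, 8.19733939e-02, 8.10276959e-04]), 'force': array([ 2.35402948, -3.36508883,  5.71709622]), 'torque': array([-0.48745155, -0.37732559, -0.04230103]), 'grip_force': 24.995083808898926, 'opening': 0.011222273581765604}
```

View pics/c1.png

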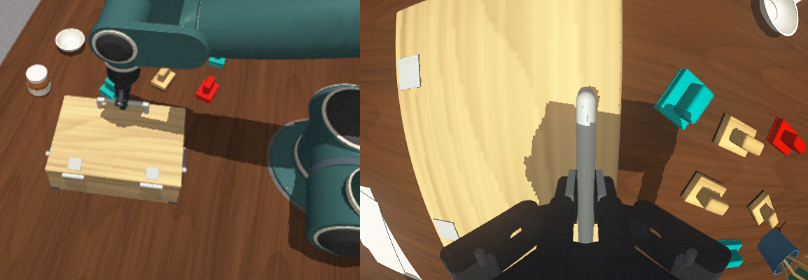

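The wrist view shows the bar held between the pads (opening 11 mm). Next I'll lift it along its arc.

Request:
arm_command --commands '[0,-0.0018,-0.0065,0,0,0,-1,0,-0.0037,-0.0129,0,0,0,-1,0,-0.0059,-0.0192,0,0,0,-1,0,-0.0083,-0.0254,0,0,0,-1,0,-0.0109,-0.0315,0,0,0,-1]' --force 30

```text
t: 3.95
tcp_pos: [0.5213, 0.0595, 0.1543]
ee_rot: [0.001, 0.997, 0.082, 0.001]
force: [7.4, -9.2, 2.0]
opening: 0.0108
grip_force: 29.2
```

Request:
arm_command --commands '[0,-0.0028,-0.0061,0,0,0,-1,0,-0.0058,-0.012,0,0,0,-1,0,-0.009,-0.0178,0,0,0,-1,0,-0.0125,-0.0235,0,0,0,-1,0,-0.0161,-0.0291,0,0,0,-1]'

```text
t: 4.58
tcp_pos: [0.5188, 0.0749, 0.184]
ee_rot: [0.002, 0.997, 0.082, 0.001]
force: [5.4, -14.3, 7.6]
opening: 0.011
grip_force: 29.4
```

```bash
python3 - <<'E'
from h import *
s=state()[0]; print(s['tcp_pos'],s['force'],s['torque'],s['opening'],s['grip_force'])
h=np.array([.5231,.0494])+.185*np.array([-np.sin(np.radians(9.3)),np.cos(np.radians(9.3))]);Y=np.array([-.1616,.9869])
for T in range(20,71,2):
    f=np.radians(14+T); print(T,np.round([185-190.6*np.cos(f)-27,190.6*np.sin(f)-46-60.6],1))
E
```

```text
[0.51882392 0.07487156 0.18396673] [  5.43972465 -14.33485115   7.61332952] [-2.37956185 -0.80565442  0.01403626] 0.01097087717999491 29.43372756242752
20 [-0. -0.]
22 [3.8 5.4]
24 [ 7.8 10.7]
26 [12.  15.9]
28 [16.4 20.9]
30 [20.9 25.8]
32 [25.6 30.5]
34 [30.5 35. ]
36 [35.5 39.4]
38 [40.7 43.6]
40 [46.  47.6]
42 [51.4 51.4]
44 [57. 55.]
46 [62.7 58.5]
48 [68.5 61.7]
50 [74.4 64.7]
52 [80.5 67.5]
54 [86.6 70.1]
56 [92.8 72.5]
58 [99.1 74.7]
60 [105.5  76.6]
62 [111.9  78.3]
64 [118.4  79.8]
66 [124.9  81.1]
68 [131.5  82.1]
70 [138.1  83. ]
```

Request:
arm_command --commands '[0,-0.0026,-0.006,0,0,0,-1,0,-0.006,-0.0119,0,0,0,-1,0,-0.0104,-0.0172,0,0,0,-1,0,-0.0149,-0.0222,0,0,0,-1,0,-0.0195,-0.0272,0,0,0,-1]'

```text
t: 5.2
tcp_pos: [0.5155, 0.0949, 0.2109]
ee_rot: [0.001, 0.997, 0.082, 0.001]
force: [5.4, -6.8, 3.9]
opening: 0.0104
grip_force: 29.5
```

Request:
arm_command --commands '[0,-0.0072,-0.0071,0,0,0,-1,0,-0.0147,-0.0137,0,0,0,-1,0,-0.0225,-0.0199,0,0,0,-1,0,-0.0307,-0.0258,0,0,0,-1,0,-0.0391,-0.0312,0,0,0,-1]'

```text
t: 5.82
tcp_pos: [0.5092, 0.1336, 0.2426]
ee_rot: [0.001, 0.997, 0.082, 0.001]
force: [5.7, -6.7, 8.3]
opening: 0.0109
grip_force: 30.7
```

Request:
arm_command --commands '[0,-0.0087,-0.006,0,0,0,-1,0,-0.0177,-0.0105,0,0,0,-1,0,-0.0269,-0.0145,0,0,0,-1,0,-0.0363,-0.018,0,0,0,-1,0,-0.0458,-0.021,0,0,0,-1]'

```text
t: 6.45
tcp_pos: [0.5014, 0.1793, 0.2629]
ee_rot: [0.0, 0.997, 0.082, 0.001]
force: [5.0, -1.7, 8.9]
opening: 0.0107
grip_force: 31.6
```

```bash
python3 - <<'E'
from h import *
snap('side','s2'); s=state()[0]; print(s['tcp_pos'],s['force'],s['opening'])
cv2.imwrite('pics/c2.png',cv2.imread('pics/s2.png')[80:400,140:560])
E
```

```text
[0.50122609 0.1802348  0.26329984] [ 3.44867944 -0.19519114  4.57605789] 0.010603579101212774
```

View pics/c2.png

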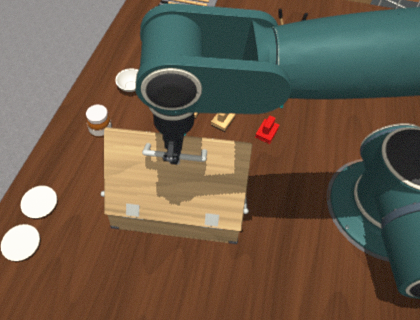

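The lid is up at about 60°, past the strut balance point. I'll release just a little and back out upwards.

Request:
arm_command --commands '[0,0,0,0,0,0,-0.55,0,-0.003,-0.004,0,0,0,-0.53,0,-0.006,-0.025,0,0,0,-0.53,0,-0.008,-0.06,0,0,0,-0.53,0,-0.008,-0.1,0,0,0,-0.53]'

```text
t: 7.12
tcp_pos: [0.4994, 0.1871, 0.3645]
ee_rot: [-0.0, 0.997, 0.082, 0.0]
force: [0.6, 0.2, 0.3]
opening: 0.0201
grip_force: 0.0
```

Request:
arm_command --commands '[0,0,-0.03,0,0,0,-0.5,0,0.06,-0.03,0,0,0,-0.5,0,0.12,-0.03,0,0,0,-0.5,0,0.18,-0.03,0,0,0,-0.5,0,0.22,-0.03,0,0,0,-0.5]'

```text
t: 7.75
tcp_pos: [0.5356, -0.0323, 0.3939]
ee_rot: [0.0, 0.997, 0.081, 0.001]
force: [1.0, 1.1, -0.1]
opening: 0.0217
grip_force: 0.0
```

Request:
arm_command --commands '[0,0.06,0,0,0,0,-0.5,0,0.12,0,0,0,0,-0.5,0,0.18,0,0,0,0,-0.5,0,0.18,0,0,0,0,-0.5,0,0.18,0,0,0,0,-0.5]'

```text
t: 8.38
tcp_pos: [0.5651, -0.2074, 0.3932]
ee_rot: [-0.0, 0.997, 0.082, 0.0]
force: [-0.5, 0.0, -0.1]
opening: 0.0215
grip_force: 0.0
```

```bash
python3 - <<'E'
from h import *
snap('top','t3'); snap('side','s3'); s=state()[0]; print(s['tcp_pos'],s['force'],s['opening'])
a=cv2.imread('pics/t3.png')[80:330,120:440];b=cv2.imread('pics/s3.png')[80:400,140:560]
cv2.imwrite('pics/c3.png',np.hstack([cv2.resize(a,(410,320)),b[:,:390]]))
E
```

```text
[ 0.5651241  -0.20654344  0.39324085] [-0.31946272  0.75581262 -0.42671031] 0.0211601527854732
```

View pics/c3.png

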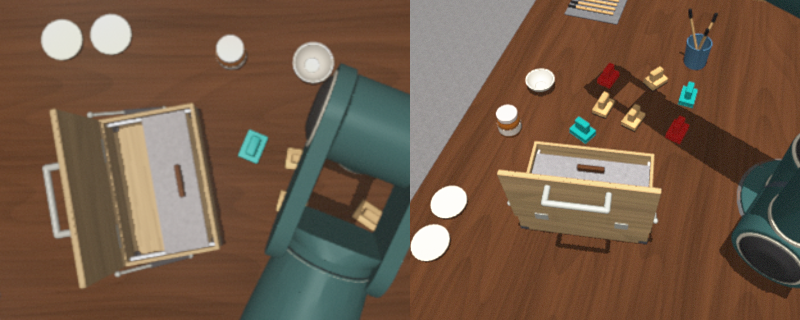

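The lid stands up on its struts. The grey cover is shut, with its brown tab at full px ≈(260,220). I'll measure the tab and cover.

```bash
cat >> m.py <<'E'
def rect(s,lo,hi,region,z,n=1):
    hsv=cv2.cvtColor(np.asarray(s['pixels']).astype(np.uint8),cv2.COLOR_RGB2HSV); m=cv2.inRange(hsv,lo,hi); k=np.zeros_like(m); x0,y0,x1,y1=region; k[y0:y1,x0:x1]=m[y0:y1,x0:x1]
    cs,_=cv2.findContours(k,cv2.RETR_EXTERNAL,cv2.CHAIN_APPROX_NONE)
    for c in sorted(cs,key=cv2.contourArea)[::-1][:n]:
        W=np.array([onz(s,*p,z)[:2] for p in c[:,0]],np.float32)*1000; print(c[:,0].mean(0).round(),cv2.minAreaRect(W),cv2.contourArea(c))
E
python3 - <<'E'
from m import *
s=load('t3'); im=s['pixels']; print(im[220,260],im[200,250], im[215,290],im[190,250])
hsv=cv2.cvtColor(im,cv2.COLOR_RGB2HSV);print(hsv[220,260],hsv[200,250])
rect(s,(0,60,20),(15,255,150),(245,190,275,250),.091)
rect(s,(0,0,90),(180,40,255),(222,150,290,285),.071)
E
```

```text
[110  76  54] [178 172 171] [110  77  55] [178 172 170]
[ 12 130 110] [  4  10 178]
[260. 221.] ((515.9072265625, 91.11430358886719), (66.09718322753906, 11.438618659973145), 8.657220840454102) 78.0
[252. 228.] ((509.2679443359375, 133.43194580078125), (297.263671875, 179.19305419921875), 9.348651885986328) 3721.5
```

```bash
python3 - <<'E'
from m import *
s=load('t3'); im=s['pixels']; O=np.array([.509,.1353]);a=np.radians(9.3);X=np.array([np.cos(a),np.sin(a)]);Y=np.array([-np.sin(a),np.cos(a)])
for xx in (-.09,0,.08):
  print('x',xx)
  for z in (.071,):
    print([(y,)+tuple(im[tuple(np.round(proj(s,[*(O+xx*X+y/1000*Y),z])).astype(int)[::-1])]//10) for y in range(-116,120,5)])
E
python3 -c "
import cv2
a=cv2.imread('pics/t3.png')[150:300,150:310]; cv2.imwrite('pics/c4.png',cv2.resize(a,None,fx=4,fy=4,interpolation=cv2.INTER_CUBIC))"
```

```text
x -0.09
[(-116, np.uint8(9), np.uint8(6), np.uint8(4)), (-111, np.uint8(6), np.uint8(5), np.uint8(3)), (-106, np.uint8(8), np.uint8(6), np.uint8(5)), (-101, np.uint8(12), np.uint8(10), np.uint8(7)), (-96, np.uint8(20), np.uint8(18), np.uint8(13)), (-91, np.uint8(17), np.uint8(15), np.uint8(11)), (-86, np.uint8(13), np.uint8(11), np.uint8(8)), (-81, np.uint8(13), np.uint8(11), np.uint8(8)), (-76, np.uint8(17), np.uint8(16), np.uint8(16)), (-71, np.uint8(18), np.uint8(17), np.uint8(17)), (-66, np.uint8(17), np.uint8(17), np.uint8(17)), (-61, np.uint8(18), np.uint8(17), np.uint8(17)), (-56, np.uint8(17), np.uint8(17), np.uint8(17)), (-51, np.uint8(18), np.uint8(17), np.uint8(17)), (-46, np.uint8(17), np.uint8(17), np.uint8(17)), (-41, np.uint8(17), np.uint8(17), np.uint8(17)), (-36, np.uint8(18), np.uint8(17), np.uint8(17)), (-31, np.uint8(18), np.uint8(17), np.uint8(17)), (-26, np.uint8(18), np.uint8(17), np.uint8(17)), (-21, np.uint8(18), np.uint8(17), np.uint8(17)), (-16, np.uint8(18), np.uint8(17), np.uint8(17)), (-11, np.uint8(18), np.uint8(17), np.uint8(17)), (-6, np.uint8(17), np
[... 5108 characters left out ...]
49, np.uint8(20), np.uint8(18), np.uint8(14)), (54, np.uint8(20), np.uint8(17), np.uint8(13)), (59, np.uint8(20), np.uint8(17), np.uint8(13)), (64, np.uint8(20), np.uint8(18), np.uint8(13)), (69, np.uint8(17), np.uint8(14), np.uint8(11)), (74, np.uint8(12), np.uint8(10), np.uint8(7)), (79, np.uint8(10), np.uint8(9), np.uint8(6)), (84, np.uint8(9), np.uint8(7), np.uint8(5)), (89, np.uint8(9), np.uint8(8), np.uint8(6)), (94, np.uint8(10), np.uint8(9), np.uint8(6)), (99, np.uint8(15), np.uint8(13), np.uint8(9)), (104, np.uint8(11), np.uint8(10), np.uint8(8)), (109, np.uint8(9), np.uint8(8), np.uint8(6)), (114, np.uint8(9), np.uint8(7), np.uint8(5)), (119, np.uint8(9), np.uint8(8), np.uint8(6))]
```

View pics/c4.png

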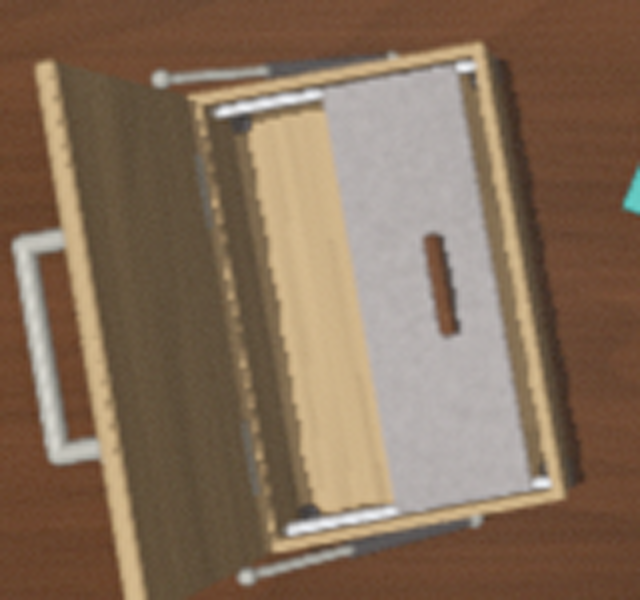

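The cover stands about 14 mm ajar: its edge is at chest y≈-78 while the wall's inside is at -93. The tab is at chest y≈-44, px ≈(260,220). I'll grip the tab.

```bash
python3 - <<'E'
from h import *
go([.516,.0918,.13],down(np.radians(-80.7)))
E
```

```text
t 8.47 shift mm [   0.4 -302.4  263.2] rot [ 0.  -0.   0.2]
```

Request:
arm_command --commands '[0,-0.06,0,0,0,0,-0.2,0,-0.12,0.02,0,0,0,-0.2,0,-0.18,0.04,0,0,0,-0.2,0,-0.24,0.06,0,0,0,-0.2,0,-0.29,0.09,0,0,0,-0.2]' --force 25

```text
t: 9.1
tcp_pos: [0.5167, 0.0815, 0.3031]
ee_rot: [-0.0, 0.997, 0.083, 0.001]
force: [0.9, 0.0, 0.2]
opening: 0.0346
grip_force: 0.0
```

Request:
arm_command --commands '[0,-0.012,0.05,0,0,0,-0.2,0,-0.012,0.11,0,0,0,-0.2,0,-0.012,0.165,0,0,0,-0.2,0,-0.012,0.173,0,0,0,-0.2,0,-0.012,0.173,0,0,0,-0.2]'

```text
t: 9.72
tcp_pos: [0.5162, 0.0909, 0.1312]
ee_rot: [-0.0, 0.997, 0.082, 0.001]
force: [0.4, 0.2, -0.1]
opening: 0.0342
grip_force: 0.0
```

```bash
python3 - <<'E'
from h import *
snap('wrist','w4'); go([.516,.0918,.077],down(np.radians(-80.7))); s=state()[0]; print(s['force'],s['opening'])
E
```

```text
t 9.78 shift mm [-0.6 -1.  55. ] rot [ 0.  -0.2  0.1]
[-0.15892277 -0.37716123  1.11033671] 0.03380102984713356
```

View pics/w4.png

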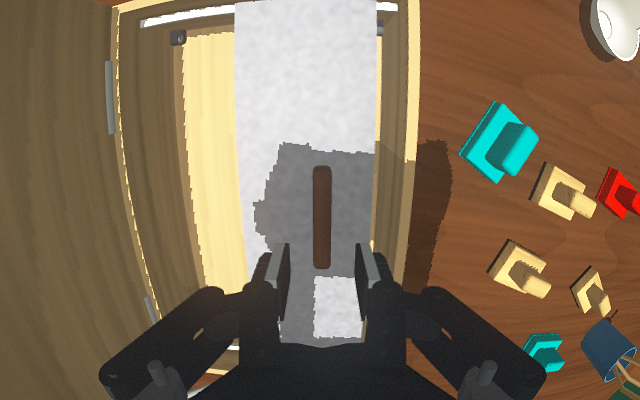

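The tab at px (322,217) is centred between the fingers. Descend, close, slide.

Request:
arm_command --commands '[0,0,0.035,0,0,0,-0.2,0,0,0.053,0,0,0,-0.2,0,0,0.053,0,0,0,-1,0,0,0.053,0,0,0,-1,0,0,0.053,0,0,0,-1]'

```text
t: 10.4
tcp_pos: [0.5161, 0.0904, 0.0773]
ee_rot: [-0.0, 0.997, 0.082, 0.0]
force: [-2.9, -0.3, -0.1]
opening: 0.0114
grip_force: 29.1
```

Request:
arm_command --commands '[0,-0.012,0,0,0,0,-1,0,-0.025,0,0,0,0,-1,0,-0.038,0,0,0,0,-1,0,-0.05,0,0,0,0,-1,0,-0.062,0,0,0,0,-1]'

```text
t: 11.02
tcp_pos: [0.5058, 0.1529, 0.0772]
ee_rot: [-0.0, 0.997, 0.082, 0.001]
force: [-1.4, -1.3, 4.9]
opening: 0.0113
grip_force: 29.8
```

Request:
arm_command --commands '[0,-0.005,0,0,0,0,-1,0,-0.01,0,0,0,0,-1,0,-0.014,0,0,0,0,-1,0,-0.017,0,0,0,0,-1,0,-0.019,0,0,0,0,-1]'

```text
t: 11.65
tcp_pos: [0.5033, 0.1684, 0.0771]
ee_rot: [0.003, 0.997, 0.082, 0.001]
force: [4.1, -37.4, 8.6]
opening: 0.0117
grip_force: 18.4
```

Request:
arm_command --commands '[0,0.004,0,0,0,0,-1,0,0.004,0,0,0,0,-0.2,0,0.004,0,0,0,0,-0.2,0,0.004,-0.04,0,0,0,0,0,0.004,-0.1,0,0,0,1]'

```text
t: 12.28
tcp_pos: [0.5022, 0.1665, 0.1758]
ee_rot: [0.0, 0.997, 0.082, -0.002]
force: [1.3, 0.4, 0.7]
opening: 0.0597
grip_force: 0.0
```

Request:
arm_command --commands '[0,0,-0.06,0,0,0,1,0,0.03,-0.11,0,0,0,1,0,0.06,-0.11,0,0,0,1,0,0.1,-0.11,0,0,0,1,0,0.1,-0.11,0,0,0,1]'

```text
t: 12.9
tcp_pos: [0.5197, 0.0662, 0.2862]
ee_rot: [0.0, 0.997, 0.081, -0.0]
force: [0.4, -1.4, -1.2]
opening: 0.0856
grip_force: 0.0
```

```bash
python3 - <<'E'
from m import *
s=snap('top','t5'); 
for b in blocks(s,(300,160,470,330)): print(b)
rect(s,(0,60,20),(15,255,150),(215,190,275,250),.091); rect(s,(0,0,90),(180,40,255),(200,180,260,220),.071)
st,t,Rm=state(); print(t,st['joint_positions'].round(2),st['force'].round(1))
cv2.imwrite('pics/c5.png',cv2.resize(cv2.imread('pics/t5.png')[120:330,140:440],None,fx=2.6,fy=2.6))
E
```

```text
(array([408., 249.]), array([ 429.3, -318.8,   64.1,   45.8,   54.7]))
(array([348., 239.]), array([ 459.8, -148. ,   64.5,   45.2,   74.6]))
(array([354., 205.]), array([ 556.8, -169. ,   64.6,   45.1,   80.7]))
[220. 185.] ((613.1702270507812, 197.9707489013672), (98.42475891113281, 32.837337493896484), 88.88245391845703) 350.5
[0.51959393 0.06721432 0.2861413 ] [ 0.08 -0.22  1.68  0.    1.69  1.49] [-0.6 -0.5 -0.4]
```

View pics/c5.png

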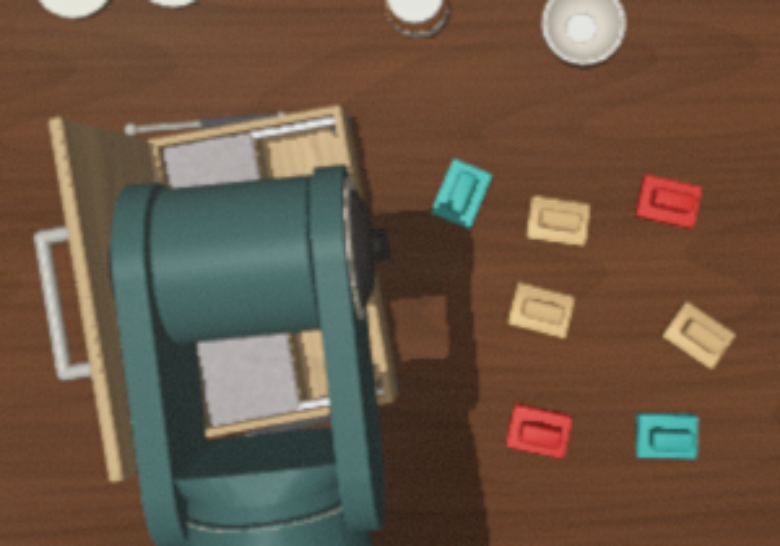

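The cover is parked over the +y bay and the blocks' bay is open. The blocks haven't moved: px (354,205), (348,239), (408,249). First I'll take block A at (0.557,-0.169).

Request:
arm_command --commands '[0,0.048,0,0,0,-10.5,1,0,0.096,0,0,0,-21,1,0,0.144,0,0,0,-31.5,1,0,0.192,0,0,0,-42,1,-0.001,0.239,0.03,0,0,-52.5,1]'

```text
t: 13.58
tcp_pos: [0.5588, -0.1689, 0.2579]
ee_rot: [0.001, 0.856, 0.517, 0.001]
force: [1.3, -0.0, -0.4]
opening: 0.0857
grip_force: 0.0
```

Request:
arm_command --commands '[0,0,0.03,0,0,-9.5,1,0,0,0.08,0,0,-18.9,1,0,0,0.1,0,0,-18.9,1,0,0,0.1,0,0,-18.9,1,0,0,0.1,0,0,-18.9,1]'

```text
t: 14.2
tcp_pos: [0.5584, -0.1681, 0.1584]
ee_rot: [0.001, 0.762, 0.648, 0.001]
force: [-1.0, 0.3, -0.3]
opening: 0.0852
grip_force: 0.0
```

```bash
python3 - <<'E'
from m import *
s=snap('wrist','w6'); go([.5568,-.169,.030],down(np.radians(-9.3))); st=state()[0]; print(st['tcp_pos'],st['force'].round(1),st['joint_positions'].round(2))
# expected pixels of grip top corners, axis
a=np.radians(80.7);Yb=np.array([np.cos(a),np.sin(a)]);Xb=np.array([np.sin(a),-np.cos(a)]);c=np.array([.5568,-.169])
im=cv2.imread('pics/w6.png')
for i in(-1,1):
  for j in (-1,1):
    for (hx,hy,z,col) in ((.01,.022,.056,(0,0,255)),(.023,.032,.02,(255,0,0))):
      p=proj(s,[*(c+i*hx*Xb+j*hy*Yb),z],True); cv2.circle(im,tuple(int(v) for v in p),3,col,-1)
cv2.imwrite('pics/w6a.png',im)
E
```

```text
t 14.25 shift mm [ -1.   -1.8 128.5] rot [0.2 0.  0. ]
[ 0.55845188 -0.16822042  0.15846201] [ 0.5 -0.7  0.1] [-0.34 -0.06  1.74  0.    1.46 -0.17]
```

View pics/w6a.png

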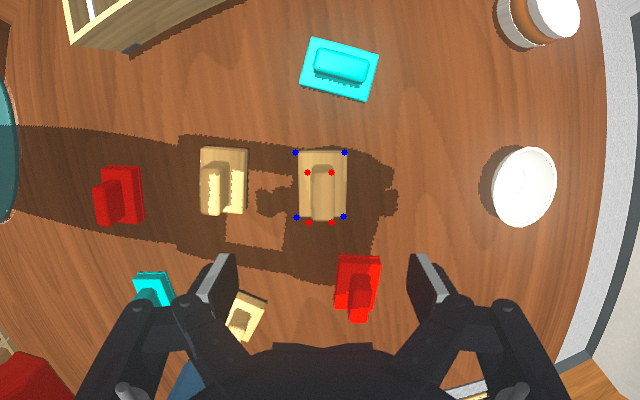

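The predicted corners fall on the block (px ~(321,185)), so the calibration holds. I'll grasp it.

Request:
arm_command --commands '[-0.001,-0.002,0.05,0,0,0,0.3,-0.001,-0.002,0.1,0,0,0,0.3,-0.001,-0.002,0.125,0,0,0,0.2,-0.001,-0.002,0.129,0,0,0,0.2,-0.001,-0.002,0.129,0,0,0,-1]' --force 50

```text
t: 14.88
tcp_pos: [0.5564, -0.1692, 0.029]
ee_rot: [0.001, 0.762, 0.648, 0.0]
force: [-0.2, -0.1, -0.0]
opening: 0.0345
grip_force: 0.0
```

Request:
arm_command --commands '[0,0,0,0,0,0,-1,0,0,0,0,0,0,-1,0,0,0,0,0,0,-1,0,0,-0.02,0,0,0,-1,0,0,-0.05,0,0,0,-1]'

```text
t: 15.5
tcp_pos: [0.5553, -0.1689, 0.0788]
ee_rot: [-0.0, 0.761, 0.648, -0.0]
force: [0.8, 0.4, -0.5]
opening: 0.0192
grip_force: 49.1
```

Request:
arm_command --commands '[0,0,-0.06,0,0,0,-1,0,0,-0.1,0,0,0,-1,0,0,-0.12,0,0,0,-1,0,0,-0.12,0,0,0,-1,0,0,-0.12,0,0,0,-1]'

```text
t: 16.12
tcp_pos: [0.5549, -0.1687, 0.1954]
ee_rot: [-0.001, 0.761, 0.648, -0.001]
force: [-0.3, -1.1, -1.2]
opening: 0.0193
grip_force: 49.2
```

```bash
python3 - <<'E'
from m import *
O=np.array([.509,.1345]);a=np.radians(9.3);X=np.array([np.cos(a),np.sin(a)]);Y=np.array([-np.sin(a),np.cos(a)])
for x in (.07,0,-.07): p=O+x*X-.048*Y; print(x,p)
p=O+.07*X-.048*Y
go([*p,.2],down(a)); st=state()[0]; print(st['opening'],st['grip_force'])
E
```

```text
0.07 [0.58583688 0.09844319]
0 [0.51675698 0.08713093]
-0.07 [0.44767708 0.07581866]
t 16.12 shift mm [268.7 -12.2  -4.4] rot [ -0.1  -0.  -18.5]
0.01934342712014794 49.163628816604614
```

Request:
arm_command --commands '[0.055,-0.002,0,0,0,-5,-1,0.11,-0.004,0,0,0,-10,-1,0.165,-0.007,0,0,0,-15,-1,0.22,-0.01,0,0,0,-18.5,-1,0.269,-0.012,0,0,0,-18.5,-1]'

```text
t: 16.75
tcp_pos: [0.586, 0.1005, 0.1953]
ee_rot: [-0.001, 0.647, 0.763, -0.001]
force: [0.5, -0.0, -1.6]
opening: 0.0194
grip_force: 49.2
```

```bash
python3 - <<'E'
from m import *
go([.5858,.0984,.036],down(np.radians(9.3))); st=state()[0]; print(st['tcp_pos'],st['opening'],st['grip_force'])
snap('wrist','w7')
E
```

```text
t 16.75 shift mm [-2.000e+00 -1.000e-01  1.593e+02] rot [-0.1 -0.   0.1]
[0.58598472 0.10046495 0.1952973 ] 0.01939036513995613 49.17639076709747
```

View pics/w7.png

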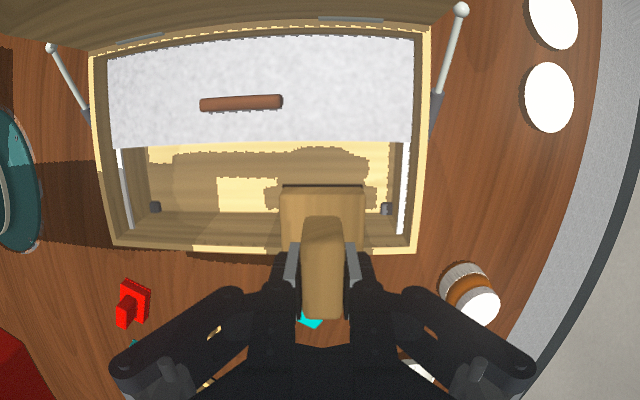

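The block (px ~(322,215)) is held upright over the open bay, aligned with the chest. I'll lower it and release.

Request:
arm_command --commands '[-0.001,0,0.045,0,0,0,-1,-0.001,0,0.09,0,0,0,-1,-0.001,0,0.125,0,0,0,-1,-0.001,0,0.145,0,0,0,-1,-0.001,0,0.154,0,0,0,-1]'

```text
t: 17.42
tcp_pos: [0.5863, 0.0974, 0.0419]
ee_rot: [-0.001, 0.647, 0.762, -0.001]
force: [-0.7, -0.2, -1.9]
opening: 0.0192
grip_force: 49.2
```

Request:
arm_command --commands '[0,0,0.003,0,0,0,-1,0,0,0.0055,0,0,0,-1,0,0,0.0055,0,0,0,-1,0,0,0.0055,0,0,0,-0.2,0,0,0.0055,0,0,0,0]'

```text
t: 18.05
tcp_pos: [0.587, 0.0976, 0.0383]
ee_rot: [0.0, 0.647, 0.762, 0.0]
force: [-0.3, -0.3, 0.7]
opening: 0.0426
grip_force: 0.0
```

Request:
arm_command --commands '[0,0,0,0,0,0,0,0,0,-0.05,0,0,0,0,0,0,-0.11,0,0,0,0,0,0,-0.165,0,0,0,0.5,0,0,-0.165,0,0,0,0.8]'

```text
t: 18.68
tcp_pos: [0.5882, 0.0977, 0.2081]
ee_rot: [0.003, 0.647, 0.762, 0.003]
force: [-0.4, -1.1, -1.1]
opening: 0.0761
grip_force: 0.0
```

```bash
python3 - <<'E'
from m import *
s=snap('top','t8'); w=snap('wrist','w8')
for b in blocks(s,(300,160,470,330)): print(b)
st=state()[0]; print(st['tcp_pos'],st['joint_positions'].round(2))
go([.4598,-.148,.16],down(np.radians(74.6-90)))
E
```

```text
(array([408., 249.]), array([ 429.2, -319.1,   65.1,   45.6,   55.1]))
(array([348., 239.]), array([ 459.8, -148. ,   64.5,   45.2,   74.6]))
[0.58679596 0.09755081 0.20284343] [ 0.12 -0.05  1.66 -0.    1.53 -0.04]
t 18.77 shift mm [-221.8 -165.1   42.7] rot [ 0.  -0.  24.7]
```

View pics/w8.png

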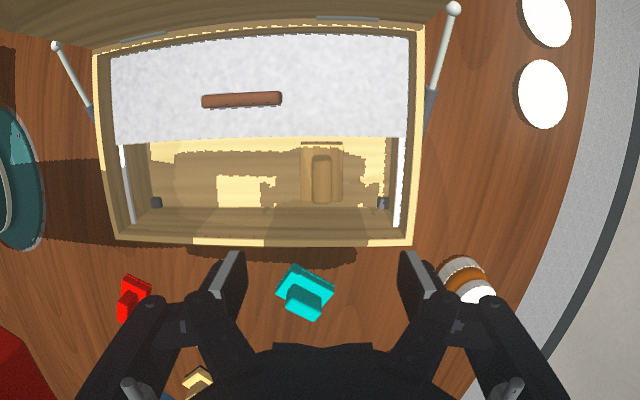

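Block A stands upright in the bay (px ~(322,172)). Next is block B at (0.460,-0.148).

Request:
arm_command --commands '[-0.045,-0.033,0,0,0,5,0.8,-0.09,-0.066,0,0,0,10,0.5,-0.135,-0.1,0,0,0,15,0.3,-0.18,-0.134,0,0,0,20,0.3,-0.222,-0.165,0.03,0,0,24.7,0.3]'

```text
t: 19.4
tcp_pos: [0.4591, -0.1498, 0.1726]
ee_rot: [0.001, 0.796, 0.605, 0.0]
force: [1.3, 0.2, -0.4]
opening: 0.0555
grip_force: 0.0
```

```bash
python3 - <<'E'
from m import *
go([.4598,-.148,.029],down(np.radians(74.6-90)))
E
```

```text
t 19.4 shift mm [  1.9   0.  143.6] rot [ 0.1  0.  -0.1]
```

Request:
arm_command --commands '[0.001,0,0.05,0,0,0,0.3,0.001,0,0.1,0,0,0,0.3,0.001,0,0.138,0,0,0,0.2,0.001,0,0.1435,0,0,0,0.2,0.001,0,0.1435,0,0,0,-1]' --force 50

```text
t: 20.02
tcp_pos: [0.4601, -0.1472, 0.0296]
ee_rot: [-0.0, 0.795, 0.606, -0.0]
force: [-0.7, 0.6, 0.3]
opening: 0.0341
grip_force: 0.0
```

Request:
arm_command --commands '[0,0,0,0,0,0,-1,0,0,0,0,0,0,-1,0,0,0,0,0,0,-1,0,0,-0.02,0,0,0,-1,0,0,-0.05,0,0,0,-1]'

```text
t: 20.65
tcp_pos: [0.4597, -0.1471, 0.0797]
ee_rot: [-0.0, 0.795, 0.606, -0.0]
force: [1.2, -0.9, -1.5]
opening: 0.0192
grip_force: 51.4
```

Request:
arm_command --commands '[0,0,-0.06,0,0,0,-1,0,0,-0.1,0,0,0,-1,0,0,-0.12,0,0,0,-1,0,0,-0.12,0,0,0,-1,0,0,-0.12,0,0,0,-1]'

```text
t: 21.28
tcp_pos: [0.4596, -0.1471, 0.1973]
ee_rot: [-0.001, 0.795, 0.606, -0.001]
force: [0.5, -0.1, -2.5]
opening: 0.0192
grip_force: 51.6
```

```bash
python3 - <<'E'
from m import *
go([.5168,.0871,.2],down(np.radians(9.3))); st=state()[0]; print(st['opening'],st['grip_force'])
E
```

```text
t 21.27 shift mm [241.   -7.   -2.6] rot [ -0.1  -0.  -24.7]
0.01915830939626721 51.60750210285187
```

Request:
arm_command --commands '[0.05,-0.001,0,0,0,-6,-1,0.1,-0.003,0,0,0,-12,-1,0.15,-0.005,0,0,0,-18,-1,0.2,-0.006,0,0,0,-24.7,-1,0.24,-0.007,0,0,0,-24.7,-1]'

```text
t: 21.9
tcp_pos: [0.5167, 0.0878, 0.1973]
ee_rot: [-0.001, 0.646, 0.763, -0.001]
force: [0.8, -0.1, -2.4]
opening: 0.0189
grip_force: 51.5
```

```bash
python3 - <<'E'
from m import *
go([.5168,.0871,.036],down(np.radians(9.3))); st=state()[0]; print(st['opening'],st['grip_force'])
E
```

```text
t 21.9 shift mm [ -0.8   0.4 161.3] rot [-0.1 -0.   0.2]
0.0189113769933928 51.528446674346924
```

Request:
arm_command --commands '[0,0,0.045,0,0,0,-1,0,0,0.09,0,0,0,-1,0,0,0.125,0,0,0,-1,0,0,0.145,0,0,0,-1,0,0,0.155,0,0,0,-1]'

```text
t: 22.52
tcp_pos: [0.5166, 0.0859, 0.0429]
ee_rot: [-0.001, 0.647, 0.762, -0.001]
force: [0.5, 0.2, -1.1]
opening: 0.0192
grip_force: 51.5
```

Request:
arm_command --commands '[0,0,0.003,0,0,0,-1,0,0,0.006,0,0,0,-1,0,0,0.006,0,0,0,-1,0,0,0.006,0,0,0,-0.2,0,0,0.006,0,0,0,0]'

```text
t: 23.15
tcp_pos: [0.5173, 0.086, 0.0388]
ee_rot: [0.0, 0.647, 0.762, 0.0]
force: [-0.4, 1.0, -0.1]
opening: 0.0428
grip_force: 0.0
```

Request:
arm_command --commands '[0,0,0,0,0,0,0,0,0,-0.05,0,0,0,0,0,0,-0.11,0,0,0,0,0,0,-0.165,0,0,0,0.5,0,0,-0.165,0,0,0,0.8]'

```text
t: 23.78
tcp_pos: [0.5185, 0.0862, 0.2082]
ee_rot: [0.002, 0.647, 0.762, 0.003]
force: [-0.5, -0.0, -0.0]
opening: 0.0763
grip_force: 0.0
```

```bash
python3 - <<'E'
from m import *
s=snap('top','t9'); w=snap('wrist','w9')
for b in blocks(s,(300,160,470,330)): print(b)
st=state()[0]; print(st['tcp_pos'],st['force'])
go([.4292,-.319,.17],down(np.radians(54.5-90)))
E
```

```text
(array([408., 249.]), array([ 429.1, -319.2,   65.1,   45.6,   55.1]))
[0.51709537 0.08598679 0.2033035 ] [ 0.39201677  0.18811635 -0.88294758]
t 23.88 shift mm [-385.4 -152.3   33.2] rot [ 0.  -0.  44.8]
```

View pics/w9.png

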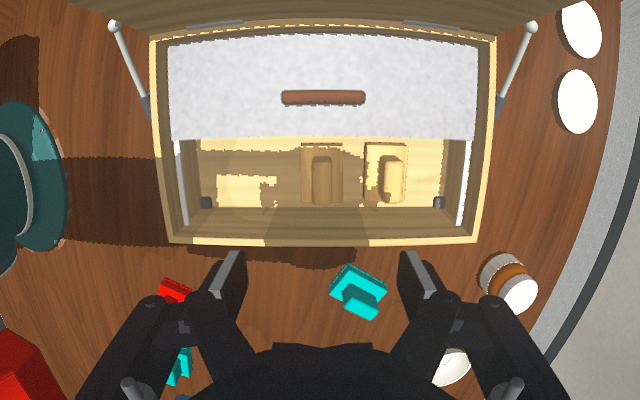

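Both blocks stand side by side in the bay, at px ~(322,172) and (385,172). Next is the last block, C; I'll check its clearance to the pot numerically.

Request:
arm_command --commands '[-0.05,-0.02,0,0,0,6,0.8,-0.1,-0.04,0,0,0,12,0.5,-0.15,-0.06,0,0,0,18,0.3,-0.2,-0.08,0,0,0,24,0.3,-0.25,-0.1,0,0,0,30,0.3]'

```text
t: 24.5
tcp_pos: [0.4577, -0.1783, 0.2016]
ee_rot: [-0.001, 0.824, 0.567, -0.001]
force: [-0.3, -0.4, -0.2]
opening: 0.0555
grip_force: 0.0
```

```bash
python3 - <<'E'
from m import *
go([.4292,-.319,.17],down(np.radians(54.5-90)))
s=load('top0'); rect(s,(95,80,40),(115,255,255),(420,250,500,320),.05)
d=load('side0'); 
# brush tip in side view (420,92),(441,100); top view candidates (490,303),(480,268),(450,272),(463,270)
for a in [(490,303),(481,267),(447,272),(464,268)]:
  for b in [(420,92),(441,102)]:
    o1,d1=ray(s,*a);o2,d2=ray(d,*b); A=np.stack([d1,-d2],1); k,res,_,_=np.linalg.lstsq(A,o2-o1,rcond=None); print(a,b,(o1+k[0]*d1).round(3),np.sqrt(res).round(3))
E
```

```text
t 24.5 shift mm [-141.6   23.6   31.5] rot [-0.1  0.  14.6]
[455. 284.] ((333.1409912109375, -439.8747253417969), (36.98430633544922, 76.42698669433594), 49.19918441772461) 151.0
(490, 303) (420, 92) [ 0.306 -0.479  0.202] [0.069]
(490, 303) (441, 102) [ 0.293 -0.504  0.133] [0.01]
(481, 267) (420, 92) [ 0.39  -0.47   0.173] [0.019]
(481, 267) (441, 102) [ 0.385 -0.486  0.127] [0.083]
(447, 272) (420, 92) [ 0.389 -0.362  0.255] [0.021]
(447, 272) (441, 102) [ 0.384 -0.373  0.216] [0.079]
(464, 268) (420, 92) [ 0.393 -0.415  0.214] [0.024]
(464, 268) (441, 102) [ 0.388 -0.427  0.173] [0.085]
```

Request:
arm_command --commands '[-0.04,0.006,0,0,0,4,0.3,-0.08,0.012,0,0,0,8,0.3,-0.12,0.018,0,0,0,12,0.3,-0.142,0.023,0.01,0,0,14.6,0.3,-0.142,0.023,0.03,0,0,14.6,0.3]'

```text
t: 25.12
tcp_pos: [0.4299, -0.3185, 0.1715]
ee_rot: [-0.0, 0.889, 0.459, -0.0]
force: [0.2, -0.5, -0.4]
opening: 0.0554
grip_force: 0.0
```

```bash
python3 - <<'E'
from m import *
go([.4292,-.319,.029],down(np.radians(54.5-90)))
s=snap('wrist','w10'); im=s['pixels']; hsv=cv2.cvtColor(im,cv2.COLOR_RGB2HSV); m=cv2.inRange(hsv,(10,50,90),(30,190,255))
cx,cy=map(int,proj(s,[.4292,-.319,.02],True)); k=np.zeros_like(m); k[cy-70:cy+70,cx-70:cx+70]=m[cy-70:cy+70,cx-70:cx+70]
a=np.radians(54.5);Yb=np.array([np.cos(a),np.sin(a)]);Xb=np.array([np.sin(a),-np.cos(a)]);c=np.array([.4292,-.319])
for hx in (-.03,-.026,-.02,0,.02,.026,.03): 
    print(hx,[im[int(round(v)),int(round(u))].tolist() for u,v in [proj(s,[*(c+hx*Xb+.028*Yb),.02],True)]], end=' ')
for hy in (-.04,-.034,-.028,.028,.034,.04): 
    print(hy,[im[int(round(v)),int(round(u))].tolist() for u,v in [proj(s,[*(c-.018*Xb+hy*Yb),.02],True)]])
E
```

```text
t 25.12 shift mm [ -0.8  -0.2 142.5] rot [-0.1 -0.   0.1]
-0.03 [[139, 92, 60]] -0.026 [[141, 94, 64]] -0.02 [[251, 225, 146]] 0 [[251, 226, 146]] 0.02 [[235, 198, 128]] 0.026 [[139, 94, 63]] 0.03 [[140, 93, 63]] -0.04 [[227, 151, 94]]
-0.034 [[224, 148, 91]]
-0.028 [[249, 222, 143]]
0.028 [[251, 228, 149]]
0.034 [[216, 173, 113]]
0.04 [[176, 112, 75]]
```

Block C's edges match the measured pose. I'll grasp it.

Request:
arm_command --commands '[0,0,0.05,0,0,0,0.3,0,0,0.1,0,0,0,0.3,0,0,0.137,0,0,0,0.2,0,0,0.1425,0,0,0,0.2,0,0,0.1425,0,0,0,-1]' --force 50

```text
t: 25.8
tcp_pos: [0.4306, -0.3174, 0.0315]
ee_rot: [0.0, 0.888, 0.46, 0.0]
force: [-0.5, 0.4, 1.1]
opening: 0.0344
grip_force: 0.0
```

Request:
arm_command --commands '[0,0,0,0,0,0,-1,0,0,0,0,0,0,-1,0,0,0,0,0,0,-1,0,0,-0.02,0,0,0,-1,0,0,-0.05,0,0,0,-1]'

```text
t: 26.42
tcp_pos: [0.4299, -0.3177, 0.0821]
ee_rot: [-0.0, 0.888, 0.46, -0.0]
force: [0.1, 0.1, -0.7]
opening: 0.0195
grip_force: 51.9
```

Request:
arm_command --commands '[0,0,-0.06,0,0,0,-1,0,0,-0.1,0,0,0,-1,0,0,-0.12,0,0,0,-1,0,0,-0.12,0,0,0,-1,0,0,-0.12,0,0,0,-1]'

```text
t: 27.05
tcp_pos: [0.4297, -0.3175, 0.199]
ee_rot: [-0.001, 0.888, 0.459, -0.0]
force: [-0.8, -0.2, -2.3]
opening: 0.0193
grip_force: 52.0
```

```bash
python3 - <<'E'
from m import *
go([.4477,.0758,.2],down(np.radians(9.3))); st=state()[0]; print(st['opening'],st['grip_force'])
E
```

```text
t 27.05 shift mm [ 331.4 -212.6   -0.5] rot [ -0.1  -0.1 -44.6]
0.019284278546593925 51.980674266815186
```

Request:
arm_command --commands '[0.04,-0.026,0,0,0,-6,-1,0.08,-0.052,0,0,0,-12,-1,0.12,-0.078,0,0,0,-18,-1,0.16,-0.104,0,0,0,-24,-1,0.2,-0.13,0,0,0,-30,-1]'

```text
t: 27.68
tcp_pos: [0.4389, -0.078, 0.199]
ee_rot: [-0.001, 0.738, 0.675, -0.001]
force: [0.7, -0.0, -1.9]
opening: 0.019
grip_force: 51.9
```

```bash
python3 - <<'E'
from m import *
go([.4477,.0758,.2],down(np.radians(9.3))); st=state()[0]; print(st['opening'],st['grip_force'])
E
```

```text
t 27.68 shift mm [153.9  -4.9  -0.9] rot [ -0.1  -0.  -14.4]
0.01899938072129198 51.94419264793396
```

Request:
arm_command --commands '[0.045,-0.001,0,0,0,-5,-1,0.09,-0.003,0,0,0,-10,-1,0.135,-0.005,0,0,0,-14.4,-1,0.153,-0.005,0,0,0,-14.4,-1,0.153,-0.005,0,0,0,-14.4,-1]'

```text
t: 28.3
tcp_pos: [0.4482, 0.0742, 0.1991]
ee_rot: [-0.001, 0.648, 0.762, -0.001]
force: [-0.4, 0.2, -2.0]
opening: 0.0191
grip_force: 51.9
```

```bash
python3 - <<'E'
from m import *
go([.4477,.0758,.0385],down(np.radians(9.3))); st=state()[0]; print(st['opening'],st['grip_force'])
E
```

```text
t 28.3 shift mm [  1.6   0.2 160.6] rot [-0.2 -0.  -0.1]
0.019100691903174982 51.94274961948395
```

Request:
arm_command --commands '[0.001,0,0.045,0,0,0,-1,0.001,0,0.09,0,0,0,-1,0.001,0,0.125,0,0,0,-1,0.001,0,0.145,0,0,0,-1,0.001,0,0.154,0,0,0,-1]'

```text
t: 28.92
tcp_pos: [0.4476, 0.0734, 0.0449]
ee_rot: [-0.001, 0.649, 0.761, -0.001]
force: [0.3, -0.0, -1.3]
opening: 0.0192
grip_force: 51.9
```

Request:
arm_command --commands '[0,0,0.003,0,0,0,-1,0,0,0.006,0,0,0,-1,0,0,0.006,0,0,0,-1,0,0,0.006,0,0,0,-0.2,0,0,0.006,0,0,0,0]'

```text
t: 29.55
tcp_pos: [0.4488, 0.0744, 0.0412]
ee_rot: [0.0, 0.649, 0.761, 0.0]
force: [0.6, 0.8, -0.8]
opening: 0.0429
grip_force: 0.0
```

Request:
arm_command --commands '[0,0,0,0,0,0,0,0,0,-0.05,0,0,0,0,0,0,-0.11,0,0,0,0,0,0,-0.165,0,0,0,0,0,0,-0.19,0,0,0,0]'

```text
t: 30.18
tcp_pos: [0.4491, 0.0744, 0.2344]
ee_rot: [0.001, 0.649, 0.761, 0.001]
force: [-0.0, -0.6, 0.2]
opening: 0.0426
grip_force: 0.0
```

Request:
arm_command --commands '[-0.06,0,-0.02,0,0,0,0,-0.12,0,-0.02,0,0,0,0,-0.15,0,-0.02,0,0,0,-0.2,-0.15,0,-0.02,0,0,0,-0.2,-0.15,0,-0.02,0,0,0,-0.2]'

```text
t: 30.8
tcp_pos: [0.4723, -0.0735, 0.2508]
ee_rot: [-0.0, 0.649, 0.761, 0.0]
force: [-0.7, 0.4, -0.1]
opening: 0.0342
grip_force: 0.0
```

```bash
python3 - <<'E'
from m import *
s=snap('top','t11'); w=snap('wrist','w11'); sd=snap('side','s11')
st=state()[0]; print(st['tcp_pos'],st['force'])
for b in blocks(s,(300,160,470,330)): print(b)
a=cv2.imread('pics/t11.png')[140:310,140:310]; b=cv2.imread('pics/w11.png')[0:320]
cv2.imwrite('pics/c11.png',np.hstack([cv2.resize(a,(400,400)),cv2.resize(b,None,fx=.625,fy=1.25)]))
E
```

```text
[ 0.47227328 -0.07301742  0.25090073] [-1.19287174 -0.70574213  0.9178935 ]
```

View pics/c11.png

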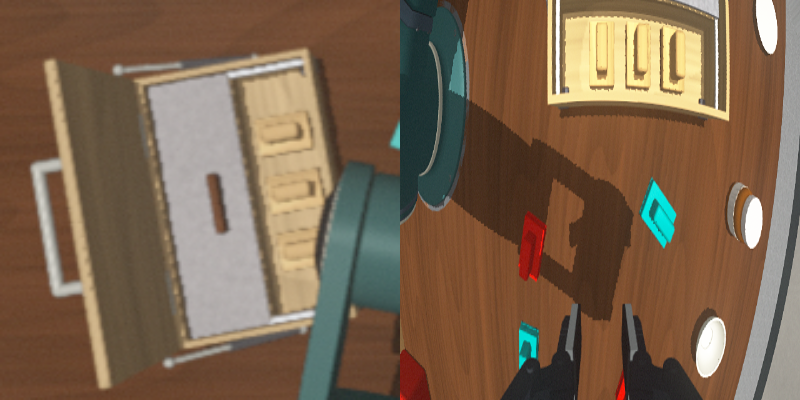

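All three blocks stand upright side by side (left crop ~(280,132), (292,190), (298,250)), no wood blocks are left on the table, and the tab is at full px ~(233,227). Now I'll grip the tab to shut the cover.

```bash
python3 - <<'E'
from m import *
s=load('t11'); rect(s,(0,90,20),(15,255,150),(222,200,245,250),.091,2)
go([.5027,.1665,.25],down(np.radians(9.3)));go([.5027,.1665,.25],down(np.radians(-80.7)))
E
```

```text
[232. 226.] ((503.8710632324219, 165.76788330078125), (65.62277221679688, 10.83557415008545), 9.343098640441895) 73.0
[244. 201.] ((570.0234985351562, 132.31793212890625), (0.0, 0.0), 0.0) 0.0
t 30.95 shift mm [231.6  68.3   0.9] rot [ 0.  -0.  -0.1]
t 30.95 shift mm [231.6  68.3   0.9] rot [ 0.  -0.  89.9]
```

Request:
arm_command --commands '[0.04,0,0,0,0,10,-0.2,0.08,0,0,0,0,20,-0.2,0.12,0,0,0,0,30,-0.2,0.16,0,0,0,0,40,-0.2,0.2,0,0,0,0,50,-0.2]'

```text
t: 31.58
tcp_pos: [0.44, 0.1255, 0.251]
ee_rot: [0.0, 0.911, 0.414, 0.0]
force: [0.9, -1.0, -0.0]
opening: 0.0342
grip_force: 0.0
```

Request:
arm_command --commands '[0,0,0,0,0,10,-0.2,0,0,0,0,0,20,-0.2,0,0,0,0,0,30,-0.2,0,0,0,0,0,40,-0.2,0,0,0,0,0,40,-0.2]'

```text
t: 32.2
tcp_pos: [0.4404, 0.1242, 0.2509]
ee_rot: [-0.0, 0.997, 0.08, 0.0]
force: [0.0, -0.1, -0.3]
opening: 0.0343
grip_force: 0.0
```

```bash
python3 - <<'E'
from m import *
go([.5027,.1665,.13],down(np.radians(-80.7)))
E
```

```text
t 32.2 shift mm [ 68.2 -31.8 120.9] rot [-0.  -0.  -0.1]
```

Request:
arm_command --commands '[0.04,-0.018,0,0,0,0,-0.2,0.068,-0.0315,0.02,0,0,0,-0.2,0.068,-0.0315,0.07,0,0,0,-0.2,0.068,-0.0315,0.12,0,0,0,-0.2,0.068,-0.0315,0.12,0,0,0,-0.2]' --force 30

```text
t: 32.83
tcp_pos: [0.501, 0.1654, 0.1277]
ee_rot: [0.001, 0.997, 0.082, -0.003]
force: [-0.6, -0.3, 0.9]
opening: 0.034
grip_force: 0.0
```

Request:
arm_command --commands '[0,0,0.03,0,0,0,-0.2,0,0,0.053,0,0,0,-0.2,0,0,0.053,0,0,0,-1,0,0,0.053,0,0,0,-1,0,0,0.053,0,0,0,-1]'

```text
t: 33.45
tcp_pos: [0.5033, 0.1658, 0.0797]
ee_rot: [-0.0, 0.997, 0.08, 0.001]
force: [-5.0, 0.4, 7.2]
opening: 0.011
grip_force: 33.8
```

Request:
arm_command --commands '[0,0.012,-0.001,0,0,0,-1,0,0.025,-0.001,0,0,0,-1,0,0.038,-0.001,0,0,0,-1,0,0.051,-0.001,0,0,0,-1,0,0.064,-0.001,0,0,0,-1]'

```text
t: 34.08
tcp_pos: [0.5138, 0.1013, 0.0797]
ee_rot: [-0.0, 0.997, 0.079, 0.001]
force: [3.1, 2.2, 4.7]
opening: 0.011
grip_force: 33.6
```

Request:
arm_command --commands '[0,0.01,0,0,0,0,-1,0,0.017,0,0,0,0,-1,0,0.022,0,0,0,0,-1,0,0.025,0,0,0,0,-1,0,0.025,0,0,0,0,-1]'

```text
t: 34.7
tcp_pos: [0.5178, 0.0766, 0.0797]
ee_rot: [0.0, 0.997, 0.079, 0.001]
force: [3.7, -0.7, 4.9]
opening: 0.0111
grip_force: 33.6
```

Request:
arm_command --commands '[0,0.002,0,0,0,0,-1,0,0.004,0,0,0,0,-1,0,0.006,0,0,0,0,-1,0,0.006,0,0,0,0,-1,0,0.006,0,0,0,0,-1]'

```text
t: 35.33
tcp_pos: [0.518, 0.0755, 0.0797]
ee_rot: [-0.005, 0.997, 0.08, 0.001]
force: [-1.6, 42.5, 6.1]
opening: 0.0112
grip_force: 33.9
```

The cover is against its shut stop. I'll ease off, release and lift clear.

Request:
arm_command --commands '[0,-0.0035,0,0,0,0,-1,0,-0.0035,0,0,0,0,-0.45,0,-0.0035,0,0,0,0,-0.4,0,-0.0035,-0.05,0,0,0,-0.4,0,-0.0035,-0.1,0,0,0,-0.4]'

```text
t: 35.95
tcp_pos: [0.5169, 0.0745, 0.1796]
ee_rot: [0.0, 0.997, 0.079, -0.001]
force: [1.1, 0.3, 0.0]
opening: 0.0258
grip_force: 0.0
```

Request:
arm_command --commands '[0,0.04,-0.06,0,0,0,-0.6,0,0.09,-0.11,0,0,0,-1,0,0.14,-0.16,0,0,0,-1,0,0.16,-0.21,0,0,0,-1,0,0.16,-0.21,0,0,0,-1]'

```text
t: 36.58
tcp_pos: [0.5428, -0.085, 0.3921]
ee_rot: [0.001, 0.997, 0.078, 0.002]
force: [0.6, 0.7, -1.3]
opening: -0.0001
grip_force: 0.0
```

```bash
python3 - <<'E'
from m import *
s=snap('top','t12'); sd=snap('side','s12'); im=s['pixels']
rect(s,(0,90,20),(15,255,150),(240,195,285,250),.091,2)
O=np.array([.509,.1345]);a=np.radians(9.3);X=np.array([np.cos(a),np.sin(a)]);Y=np.array([-np.sin(a),np.cos(a)])
for xx in (.09,):
    print([(y,)+tuple((im[tuple(np.round(proj(s,[*(O+xx*X+y/1000*Y),.071])).astype(int)[::-1])]//10).tolist()) for y in range(-104,10,4)])
# lid bar: open position bright pixels in top
print(state()[1],state()[0]['force'])
rect(s,(0,0,150),(180,40,255),(140,180,195,275),.27,2)
E
```

```text
[265. 220.] ((519.453125, 76.02595520019531), (63.54550552368164, 9.57289981842041), 9.467606544494629) 59.0
[(-104, 7, 7, 6), (-100, 6, 6, 5), (-96, 6, 5, 5), (-92, 13, 12, 12), (-88, 17, 16, 16), (-84, 17, 17, 16), (-80, 17, 17, 17), (-76, 18, 17, 17), (-72, 17, 17, 17), (-68, 17, 17, 17), (-64, 18, 17, 17), (-60, 17, 17, 17), (-56, 17, 17, 17), (-52, 17, 17, 17), (-48, 17, 17, 17), (-44, 17, 17, 17), (-40, 17, 17, 17), (-36, 17, 17, 17), (-32, 18, 17, 17), (-28, 18, 17, 17), (-24, 17, 17, 17), (-20, 17, 17, 17), (-16, 17, 17, 17), (-12, 18, 17, 17), (-8, 18, 17, 17), (-4, 18, 17, 17), (0, 19, 17, 16), (4, 20, 18, 14), (8, 19, 16, 12)]
[ 0.54279247 -0.08378055  0.38961843] [-0.35931302  0.40596391 -0.74529665]
[161. 237.] ((484.31005859375, 286.78668212890625), (131.4615478515625, 28.6839542388916), 9.278159141540527) 256.5
```

The cover is fully shut (grey spans chest y -92 to 0). Next I'll go over the raised lid to the far side of its bar and push it down slowly.

Request:
arm_command --commands '[0,-0.02,-0.04,0,0,0,-1,0,-0.07,-0.05,0,0,0,-1,0,-0.12,-0.05,0,0,0,-1,0,-0.17,-0.05,0,0,0,-1,0,-0.22,-0.05,0,0,0,-1]'

```text
t: 37.3
tcp_pos: [0.5069, 0.1366, 0.4367]
ee_rot: [0.0, 0.997, 0.08, -0.001]
force: [1.1, -0.0, -0.2]
opening: -0.0
grip_force: 0.0
```

Request:
arm_command --commands '[0.001,-0.05,0,0,0,0,-1,0.002,-0.1,0,0,0,0,-1,0.002,-0.15,0,0,0,0,-1,0.002,-0.2,0,0,0,0,-1,0.002,-0.218,0,0,0,0,-1]'

```text
t: 37.92
tcp_pos: [0.4739, 0.3527, 0.4362]
ee_rot: [0.001, 0.997, 0.081, -0.002]
force: [0.5, -0.4, -0.1]
opening: 0.0001
grip_force: 0.0
```

```bash
python3 - <<'E'
from m import *
O=np.array([.509,.1345]);a=np.radians(9.3);X=np.array([np.cos(a),np.sin(a)]);Y=np.array([-np.sin(a),np.cos(a)])
s,t,Rm=state(); d=t[:2]-O; print('chest',d@X,d@Y,t[2],s['joint_positions'].round(2),s['force'].round(1)); go([*(O+.215*Y),.255],down(np.radians(-80.7)))
w=snap('wrist','w13'); hsv=cv2.cvtColor(w['pixels'],cv2.COLOR_RGB2HSV); 
rect(snap('top','t13'),(0,0,150),(180,40,255),(140,180,195,275),.27,2)
for y in (.1545,.1605,.1665): print(proj(w,[*(O+y*Y),.274],True))
b=np.array(proj(w,[*(O+.1605*Y),.274],True)).astype(int); print(w['pixels'][b[1],max(0,b[0]-30):b[0]+30:3].tolist())
E
```

```text
chest 0.0006570684730194495 0.221001076884886 0.4361961653112102 [ 0.6  -0.05  1.28  0.    1.91  2.01] [ 0.5 -0.4 -0.1]
t 37.92 shift mm [-1.000e-01  5.800e+00  1.812e+02] rot [ 0.1  0.2 -0. ]
[161. 237.] ((484.90838623046875, 286.7763671875), (132.80517578125, 28.49048614501953), 9.647074699401855) 237.0
(np.float64(386.87413236074127), np.float64(178.0478903369759))
(np.float64(381.2563582316825), np.float64(178.00635777889727))
(np.float64(375.59860082874854), np.float64(177.96873887830785))
[[64, 43, 31], [106, 65, 40], [106, 66, 43], [111, 68, 47], [107, 66, 41], [103, 62, 42], [100, 62, 35], [100, 64, 38], [98, 70, 45], [99, 102, 97], [116, 116, 113], [112, 116, 109], [96, 95, 84], [87, 71, 50], [82, 72, 48], [85, 74, 53], [86, 74, 48], [81, 66, 47], [86, 73, 52], [86, 72, 53]]
```

The bar is where expected: wrist columns 378–388, against 376–387 predicted. I'll descend behind it and push.

Request:
arm_command --commands '[0,0,0.05,0,0,0,-1,0,0,0.1,0,0,0,-1,0,0,0.15,0,0,0,-1,0,0,0.181,0,0,0,-1,0,0,0.181,0,0,0,-1]'

```text
t: 38.65
tcp_pos: [0.4746, 0.3486, 0.2552]
ee_rot: [0.001, 0.997, 0.079, -0.002]
force: [-0.3, -0.3, -0.6]
opening: 0.0002
grip_force: 0.0
```

Request:
arm_command --commands '[0,0.012,0,0,0,0,-1,0,0.024,0,0,0,0,-1,0,0.034,0,0,0,0,-1,0,0.042,0,0,0,0,-1,0,0.05,0,0,0,0,-1]'

```text
t: 39.28
tcp_pos: [0.4833, 0.3003, 0.2583]
ee_rot: [-0.0, 0.997, 0.079, 0.0]
force: [-0.6, 2.6, 2.2]
opening: 0.0001
grip_force: 1.6
```

Request:
arm_command --commands '[0,0.006,0,0,0,0,-1,0,0.012,0,0,0,0,-1,0,0.018,0,0,0,0,-1,0,0.024,0,0,0,0,-1,0,0.03,0,0,0,0,-1]'

```text
t: 39.9
tcp_pos: [0.488, 0.2706, 0.2577]
ee_rot: [0.0, 0.997, 0.079, -0.0]
force: [0.1, 1.9, 1.2]
opening: 0.0002
grip_force: 1.0
```

Request:
arm_command --commands '[0,0.006,0,0,0,0,-1,0,0.012,0,0,0,0,-1,0,0.018,0,0,0,0,-1,0,0.024,0,0,0,0,-1,0,0.03,0,0,0,0,-1]'

```text
t: 40.52
tcp_pos: [0.4927, 0.241, 0.2577]
ee_rot: [0.0, 0.997, 0.079, -0.0]
force: [0.4, 1.9, 0.7]
opening: 0.0001
grip_force: 0.7
```

Request:
arm_command --commands '[0,0.006,0,0,0,0,-1,0,0.012,0,0,0,0,-1,0,0.018,0,0,0,0,-1,0,0.024,0.001,0,0,0,-1,0,0.03,0.002,0,0,0,-1]'

```text
t: 41.15
tcp_pos: [0.4975, 0.2113, 0.2558]
ee_rot: [0.0, 0.997, 0.079, 0.0]
force: [0.2, 0.9, 1.0]
opening: 0.0
grip_force: 0.5
```

Request:
arm_command --commands '[0,0.006,0.001,0,0,0,-1,0,0.012,0.002,0,0,0,-1,0,0.018,0.004,0,0,0,-1,0,0.024,0.006,0,0,0,-1,0,0.03,0.008,0,0,0,-1]'

```text
t: 41.78
tcp_pos: [0.5022, 0.1817, 0.2477]
ee_rot: [0.0, 0.997, 0.079, 0.0]
force: [0.4, 0.9, 0.0]
opening: -0.0001
grip_force: 0.4
```

Request:
arm_command --commands '[0,0.006,0.002,0,0,0,-1,0,0.012,0.004,0,0,0,-1,0,0.018,0.006,0,0,0,-1,0,0.024,0.009,0,0,0,-1,0,0.03,0.012,0,0,0,-1]'

```text
t: 42.4
tcp_pos: [0.507, 0.1521, 0.2356]
ee_rot: [0.0, 0.997, 0.079, -0.0]
force: [0.4, 1.3, 0.4]
opening: 0.0
grip_force: 0.3
```

Request:
arm_command --commands '[0,0.006,0.005,0,0,0,-1,0,0.012,0.01,0,0,0,-1,0,0.018,0.015,0,0,0,-1,0,0.024,0.02,0,0,0,-1,0,0.03,0.025,0,0,0,-1]'

```text
t: 43.02
tcp_pos: [0.5117, 0.1225, 0.2104]
ee_rot: [-0.0, 0.997, 0.079, -0.0]
force: [-0.3, -0.4, -0.7]
opening: 0.0002
grip_force: 0.0
```

Request:
arm_command --commands '[0,0,0,0,0,0,-1,0,0,0,0,0,0,-1,0,-0.01,-0.05,0,0,0,-1,0,-0.02,-0.1,0,0,0,-1,0,-0.03,-0.14,0,0,0,-1]'

```text
t: 43.65
tcp_pos: [0.5068, 0.153, 0.3533]
ee_rot: [-0.0, 0.997, 0.08, 0.001]
force: [0.1, 0.2, -0.0]
opening: -0.0001
grip_force: 0.0
```

```bash
python3 - <<'E'
from m import *
print(state()[1],state()[0]['force'].round(1))
d=load('side0'); s=snap('side','s14'); a=d['pixels'].astype(int);b=s['pixels'].astype(int)
m=np.abs(a-b).sum(2)>90; print('diff px in chest region',m[215:320,245:390].sum())
t=snap('top','t14'); rect(t,(10,50,160),(30,190,255),(140,150,302,300),.105,2)
E
```

```text
[0.50676193 0.15300778 0.35325495] [ 0.1  0.2 -0. ]
diff px in chest region 4576
[239. 185.] ((602.76220703125, 151.20831298828125), (132.852783203125, 202.23529052734375), 11.279524803161621) 2787.5
[261. 254.] ((429.1975402832031, 86.63165283203125), (61.350059509277344, 86.10816955566406), 12.834440231323242) 647.5
```

Lost contact, so the lid is sinking by itself. I'll move aside and wait for it to shut.

Request:
arm_command --commands '[0,0.05,-0.03,0,0,0,-1,0,0.1,-0.05,0,0,0,-1,0,0.15,-0.05,0,0,0,-1,0,0.2,-0.05,0,0,0,-1,0,0.25,-0.05,0,0,0,-1]'

```text
t: 44.38
tcp_pos: [0.5465, -0.0959, 0.4004]
ee_rot: [-0.0, 0.997, 0.079, -0.0]
force: [1.3, -0.3, -0.5]
opening: 0.0
grip_force: 0.0
```

Request:
arm_command --commands '[0,0.05,0,0,0,0,-1,0,0.1,0,0,0,0,-1,0,0.15,0,0,0,0,-1,0,0.2,0,0,0,0,-1,0,0.25,0,0,0,0,-1]'

```text
t: 45.0
tcp_pos: [0.5862, -0.3428, 0.4002]
ee_rot: [-0.0, 0.997, 0.079, -0.0]
force: [0.9, 0.6, -0.0]
opening: -0.0001
grip_force: 0.0
```

Request:
arm_command --commands '[0,0.05,0,0,0,0,-1,0,0.1,0,0,0,0,-1,0,0.1,0,0,0,0,-1,0,0.1,0,0,0,0,-1,0,0.1,0,0,0,0,-1]'

```text
t: 45.62
tcp_pos: [0.602, -0.4388, 0.4014]
ee_rot: [0.0, 0.997, 0.08, 0.0]
force: [-0.0, 0.4, 0.2]
opening: -0.0
grip_force: 0.0
```

Request:
arm_command --commands '[0,0,0,0,0,0,-1,0,0,0,0,0,0,-1,0,0,0,0,0,0,-1,0,0,0,0,0,0,-1,0,0,0,0,0,0,-1]'

```text
t: 46.25
tcp_pos: [0.6019, -0.4399, 0.4008]
ee_rot: [-0.0, 0.997, 0.079, 0.0]
force: [0.3, 0.7, -0.0]
opening: -0.0002
grip_force: 0.0
```

```bash
cat > chk.py <<'E'
from m import *
s0=load('side0')['pixels'].astype(int); t0=load('top0')['pixels'].astype(int)
s=snap('side','sz'); t=snap('top','tz')
for n,a,b,reg in (('side',s0,s['pixels'].astype(int),(245,215,390,320)),('top',t0,t['pixels'].astype(int),(185,150,300,300))):
    x0,y0,x1,y1=reg; print(n,(np.abs(a-b).sum(2)>90)[y0:y1,x0:x1].sum())
for b in blocks(t,(180,150,302,300),z=0.105,amin=1500): print('lid',b)
for n,reg in (('jar',(285,100,315,135)),('bowl',(345,110,385,150)),('pot',(440,268,480,305)),('turq1',(300,180,330,210)),('red1',(380,185,415,210)),('red2',(330,272,365,300)),('turq2',(380,275,412,300))):
    x0,y0,x1,y1=reg; print(n,(np.abs(t0-t['pixels'].astype(int)).sum(2)>90)[y0:y1,x0:x1].sum())
print(state()[1],state()[0]['t'])
E
python3 chk.py
```

```text
side 0
top 4
lid (array([244., 224.]), array([510.2, 129.9, 313.5, 214.2,   9.3]))
jar 0
bowl 0
pot 1050
turq1 0
red1 0
red2 10
turq2 494
[ 0.60193867 -0.4399357   0.40072441] 46.35
```

```bash
python3 - <<'E'
from m import *
a=load('side0')['pixels'].astype(int); b=load('sz')['pixels'].astype(int); d=np.abs(a-b).sum(2)>120
print('pot',d[85:150,412:445].sum(),'turq2',d[160:187,408:430].sum()); print(ticket.hand_in())
E
```

```text
pot 2 turq2 233
the job is handed in; nothing more can be done
None
```

The job is handed in, with no verdict returned: three plain-wood blocks stand upright side by side in the bay under the fully shut cover, and the lid is closed; the bowl, jar and pot did not move, but one turquoise look-alike showed image changes in the last check, which I put down to the arm and its shadow and did not confirm.

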